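# Hold a glazing bead ready above its gluing jig

### The arm

A 6-joint arm with a two-finger parallel gripper is mounted at the origin on a cart in front of the work surface, level with it; the furniture and walls round the work are solid. World frame = base frame: x ahead of the robot, y to its left, z up, the work surface at z = 0. Lengths are in m, angles in rad, forces in N, time in s.
With the tool pointing down it reaches from about 0.35 to 0.725 m from the base axis. Payload 6 kg.
Tool frame: the origin (TCP) lies at the very end of the fingers, on their centre line; the grasp point (between the pads) lies 19 mm behind it (bot.grip_depth is the distance from the TCP to the grasp point, in m); z points along the fingers, y is the line along which they close (so a half turn about z gives the same grasp; the last joint's range is limited). The gripper opens to 85 mm and grips with 20 to 120 N. Pads are 22 mm wide; open, the fingers measure 114 mm over their backs; the gripper's body (76 mm by 85 mm) begins 54 mm behind the grasp point. The pads swing forward as they close: fully open they stand 13 mm farther back than shut.
Start: joints at [1.629, 0.04, 0.085, 0, -1.615, -0.334], TCP at [0.163, 0.577, 0.231] pointing down, gripper open.
Joint ranges: [-2.56, 2.56], [-1.29, 2.01], [-1.08, 1.49], [-3.29, 1.98], [-2.81, -0.18], [-2.99, 2.99]. Speed limits (rad/s): [2.57, 2.57, 3.01, 3.14, 3.14, 3.14].

### API

Orientations are given as a rotation vector (axis times angle).
In Python, from bench import bot, imaging gives the robot as it stands.
- The arm moves only by the shell command python3 -m crank 'ROWS'. ROWS is JSON, a list that holds one entry, the list of rows, each a list of 5 numbers: the shift along the tool's x, y, z in m, then the turn about the tool's z in degrees, then the opening, from 0 (shut) to 1 (fully open). In form: [[[x, y, z, twist, claw], ...]]. A call has 1 to 8 rows; each row is the pose to reach, as a shift and turn from the pose commanded when the call began, along the tool's axes at that moment; what a row does not reach only later rows make up. A row lasts 1/12 s, in which the tool goes at most 41.7 mm and 7.16 degrees, less where a joint would pass 70% of its speed; a pose out of reach is approached as far as the arm can. A call with a gripper value outside its range is refused whole. The fingers move at their own pace and stop on an object; the grip force is fixed at half the most. Time passes only in rows, so rows that repeat a pose let the fingers close. It gives the time, the measured TCP pose, the force, the opening and the grip force at its end, in the units of the state.
- bot.get_state(): the state, without advancing time (a new reading comes with each control period).
- imaging.snapshot(name): name is "side" or "top" or "wrist"; returns (picture, depth): 400x640x3 uint8, blue, green, red; 400x640 float32, m along the optical axis (not along the pixel's ray), 0 where there is no reading.
- imaging.camera_params(name): a dict with "vertical_fov" (degrees; the focal length in pixels is half the picture's height over the tangent of half this angle, whatever the lens; pixels are square), "cx", "cy" (the principal point, pixels), "cam_to_world" (4x4, takes a point from camera to world coordinates). Camera axes: x right, y down, z forward; pixel columns grow to the right and rows downward; lengths in m; the calibration is good to about 2 mm. A picture is of the moment at which its call begins: read the wrist's pose just before it. camera_params takes no time and is no camera call; for the wrist camera it gives the pose at the moment of the call.
- bot.sign_off(): hands the job in; it is judged then, once.
The state is a dict: "time_s": time; "joints": joint angles; "qd": joint speeds; "effort": joint torques, N m; "ee_pos": TCP position; "orientation": TCP orientation; "force": force on the tool from outside, world axes, zero at the start; "moment": the same for the moment, N m; "finger_gap": finger opening in m; "finger_force": force on a finger pad.
Only numpy, scipy, OpenCV 4.12 (cv2) and the standard library are available. Lean on these libraries where they do the work, as an engineer would, in place of code of your own. Each camera call takes 0.05 s, during which the arm holds its last target. There are 200 camera calls.

### The job

Pick up the long glazing bead, gripping it lightly (no more than 50 N on each side, it is thin-walled), carry it over the row of carton, tin and bottle, and bring it down between the four posts of the wooden jig so that it hovers level about 10 mm above the slot, lined up so that it would drop straight in, with a gap left underneath for a colleague to lay the glue. Touch neither the jig nor the carton, tin, bottle or U-channel offcut, and finish with the gripper still holding the bead there: do not lower it in or let go.

Things in the scene. Friction and masses are not known exactly. Their poses are not given: they have to be found in the camera images.
- glazing_bead: the glazing bead: a straight light-grey aluminium bar, 22 wide x 190 long x 20 mm high, about 0.1 kg, lying flat on the desk, left of the row. Origin: centre of its underside; its length runs along its own y, its width along x, z up. It balances at its middle; pinch its long sides from above. Either end may lead into the jig
- bead_end_a (a point): middle of the bead's lower edge at its +y end (95 mm from its origin)
- bead_end_b (a point): middle of the bead's lower edge at its -y end (95 mm from its origin)
- bead_jig: wooden gluing jig fixed to the desk, right of the row: plywood board 112 x 236 x 12 mm; on it two light wooden cheeks and two end stops, tops 32 mm above the desk, form a straight slot along its own y, 34 wide, 206 long, 20 mm deep. Four steel posts, 10 mm thick, rise 28 mm above the cheek tops. Origin: centre of the board's underside
- slot_mouth (a point): centre of the slot's mouth, level with the cheek tops (32 mm above the desk); its y runs along the slot, x across it, z up. The four posts stand at x = +-32, y = +-80 mm from here, so the bead passes between their two rows with 16 mm to spare on each side
- carton: white carton lying flat, 62 x 250 x 46 mm high, its length (own y) pointing away from the robot; the middle of the row that stands between bead and jig; loose. Origin: centre of its underside
- wax_tin: dark green round tin, 68 mm across and 62 mm high, at the far end of the row; loose. Origin: centre of its underside
- small_bottle: small white bottle with a pointed nozzle, 29 mm across and 85 mm high, at the near end of the row; loose, very light. Origin: centre of its underside
- u_offcut: aluminium U-channel offcut, 32 x 160 x 26 mm high, open on top, lying to the left of the bead; not wanted, leave it alone. Origin: centre of its underside, length along its own y

How it is judged:
By the outcome, as a careful person would: the job done as asked, in the order asked, and still so for the second after the job is handed in, while the arm keeps its last pose, push and grip.
It also fails if it takes over 38 s, if anything falls off the work surface, if the arm or the gripper's body presses on something with over 40 N, if the wrist force passes 120 N, or if a joint passes its speed limit or range.

## Working session

There is one attempt and no reset: what is moved stays moved. The work goes in short steps, Python scripts to look and compute and a shell command to move; the robot and the scene stay as the last step left them, time stands still between calls to the robot, and variables do not carry over. Pictures are saved under pics/ and viewed, at most 12 in all, crops included, and the job is handed in when it is done.

```bash
mkdir -p pics; ls; python3 - <<'E'
from bench import bot, imaging
import cv2,numpy as np
print(bot.get_state())
for n in ("top","side"):
    p,d=imaging.snapshot(n); cv2.imwrite(f"pics/{n}1.png",p); np.save(f"pics/{n}1.npy",d)
    c=imaging.camera_params(n); print(n,c, d.min(),d.max())
E
```

```text
pics
{'time_s': 0.0, 'joints': array([ 1.62873755e+00,  4.08293054e-02,  8.37793210e-02, -4.66374378e-04,
       -1.61552799e+00, -3.33730684e-01]), 'qd': array([ 0.00046191,  0.00261461, -0.00045869, -0.00102283,  0.00072084,
        0.00038753]), 'effort': array([ 5.68207054e-05, -3.68218732e+01,  3.47416878e+01,  6.93255410e+00,
       -5.50319266e-03, -8.33498177e-06]), 'ee_pos': array([0.16319776, 0.57701955, 0.23025111]), 'orientation': array([ 3.10995492e+00, -4.31553007e-01, -1.73211990e-04]), 'force': array([-0.39543775,  0.18287875,  0.06366941]), 'moment': array([-0.01421196,  0.01758628, -0.01507066]), 'finger_force': 0.0, 'finger_gap': 0.08584211876684475}
top {'vertical_fov': 47.52246234055264, 'cx': 321.5236039838454, 'cy': 197.87032451375654, 'cam_to_world': array([[-0.01474105, -0.99392632,  0.10905586,  0.39981559],
       [-0.99988636,  0.01499755,  0.00153217,  0.29810893],
       [-0.00315843, -0.10902088, -0.99403444,  1.21462453],
       [ 0.        ,  0.        ,  0.        ,  1.        ]])} 0.0 2.1251419
side {'vertical_fov': 42.42590799170038, 'cx': 318.56724843430106, 'cy': 205.85719867426653, 'cam_to_world': array([[ 0.99642353,  0.04653386, -0.07053192,  0.60151076],
       [ 0.08217931, -0.33940872,  0.93704231, -0.77513307],
       [ 0.01966505, -0.93948727, -0.34201895,  0.45788799],
       [ 0.        ,  0.        ,  0.        ,  1.        ]])} 0.0 3.9998872
```

View pics/top1.png

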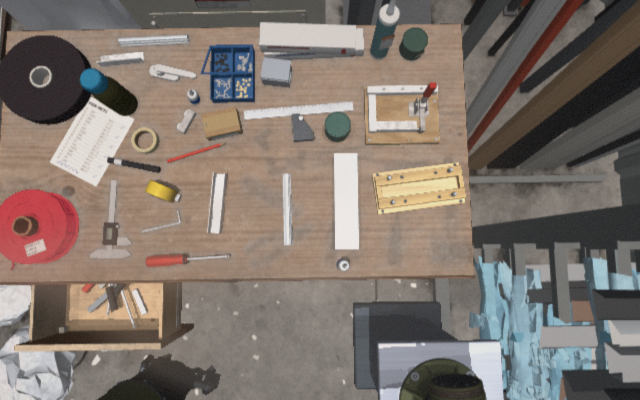

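View pics/side1.png

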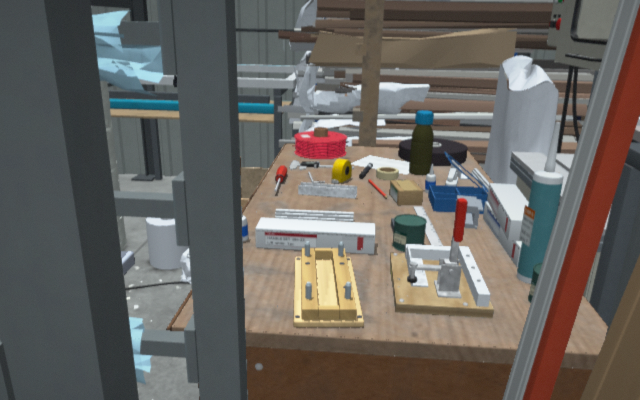

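The top view shows the U-offcut at (217,203), bead (288,209), carton (345,201), tin (338,126), bottle (343,264) and jig (419,189). The side view shows the jig at (327,285) with its four posts, and the carton row behind it.

```bash
cat > h.py <<'E'
import numpy as np,cv2
from bench import bot,imaging
def ray(n,u,v,C=None):
    c=C or imaging.camera_params(n); f=200/np.tan(np.radians(c["vertical_fov"])/2)
    T=c["cam_to_world"]; d=T[:3,:3]@np.array([(u-c["cx"])/f,(v-c["cy"])/f,1.0]); return T[:3,3],d
def onplane(n,u,v,z,C=None):
    o,d=ray(n,u,v,C); return o+d*(z-o[2])/d[2]
def cloud(n,d,C=None):
    c=C or imaging.camera_params(n); f=200/np.tan(np.radians(c["vertical_fov"])/2)
    v,u=np.mgrid[:400,:640]; T=c["cam_to_world"]
    P=np.stack([(u-c["cx"])/f*d,(v-c["cy"])/f*d,d],-1); return P@T[:3,:3].T+T[:3,3]
def rect(P):
    (c,s,a)=cv2.minAreaRect((P[:,:2]*1000).astype(np.float32)); return np.round(c,1),np.round(s,1),round(a,2)
E
python3 - <<'E'
from h import *
d=np.load("pics/top1.npy"); p=cv2.imread("pics/top1.png"); W=cloud("top",d)
for n,(u0,u1,v0,v1),z in [("u",(203,232,165,240),.01),("bead",(276,300,168,250),.012),("carton",(325,366,145,255),.035),("tin",(322,355,108,143),.05),("bottle",(333,353,254,274),.03),("jigboard",(366,472,155,220),.006),("cheeks",(366,472,155,220),.025),("posts",(366,472,155,220),.045)]:
    S=W[v0:v1,u0:u1].reshape(-1,3); D=d[v0:v1,u0:u1].ravel()
    S=S[(D>0)&(S[:,2]>z)]; print(n,len(S),rect(S) if len(S)>3 else '',np.percentile(S[:,2],[5,50,95,100]).round(4) if len(S) else '')
for u,v in [(250,200),(450,385),(170,380),(250,270)]: print(W[v,u].round(3))
# bead by colour
g=cv2.cvtColor(p,cv2.COLOR_BGR2HSV)[168:250,276:300]
m=((g[...,1]<45)&(g[...,2]>120)).astype(np.uint8)
c=max(cv2.findContours(m,0,1)[0],key=cv2.contourArea)[:,0]+[276,168]
P=np.array([onplane("top",u,v,.02) for u,v in c]);print("beadcol",rect(P))
E
```

```text
u 264 (array([524.8, 578.4]), array([ 33.9, 158.7]), 85.25) [0.0115 0.0215 0.0274 0.0309]
bead 385 (array([505.1, 390.9]), array([188.8,  17.9]), 1.22) [0.0131 0.018  0.0224 0.0256]
carton 2294 (array([522.3, 236.4]), array([ 62.6, 248.4]), 89.17) [0.0411 0.045  0.0486 0.0537]
tin 538 (array([720.4, 255.4]), array([65.2, 68. ]), 89.24) [0.0562 0.06   0.064  0.0657]
bottle 112 (array([356.5, 246.4]), array([28.1, 27.8]), 87.17) [0.0397 0.0505 0.0734 0.085 ]
jigboard 3704 (array([552.1,  47.4]), array([168.3, 270.7]), 3.51) [0.0088 0.026  0.035  0.0626]
cheeks 1871 (array([574.5,  42.7]), array([122.4, 231. ]), 6.51) [0.0276 0.0318 0.0369 0.0626]
posts 66 (array([577.6,  44.3]), array([115.9, 168.2]), 6.64) [0.0468 0.0572 0.0604 0.0626]
[0.53  0.492 0.003]
[0.101 0.028 0.193]
[0.195 0.544 0.467]
[ 0.344  0.492 -0.003]
beadcol (array([498., 383.]), array([ 49.2, 201.3]), 87.98)
```

```bash
python3 - <<'E'
from h import *
C=imaging.camera_params("wrist"); p,d=imaging.snapshot("wrist"); cv2.imwrite("pics/w1.png",p); np.save("pics/w1.npy",d)
print(C["cam_to_world"].round(3),C["vertical_fov"])
t=cv2.imread("pics/top1.png")[140:280,200:480]; cv2.imwrite("pics/t1c.png",cv2.resize(t,None,fx=2.8,fy=2.8,interpolation=cv2.INTER_CUBIC))
from scipy.spatial.transform import Rotation as R
s=bot.get_state(); print(R.from_rotvec(s["orientation"]).as_matrix().round(3))
E
```

```text
[[-0.272 -0.926 -0.261  0.23 ]
 [-0.962  0.263  0.072  0.558]
 [ 0.002  0.271 -0.963  0.372]
 [ 0.     0.     0.     1.   ]] 66.5376889536945
[[ 0.962 -0.272 -0.   ]
 [-0.272 -0.962 -0.001]
 [ 0.     0.001 -1.   ]]
```

View pics/t1c.png

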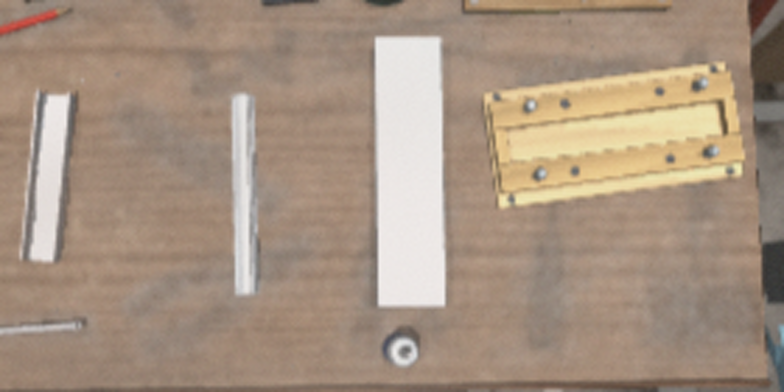

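View pics/w1.png

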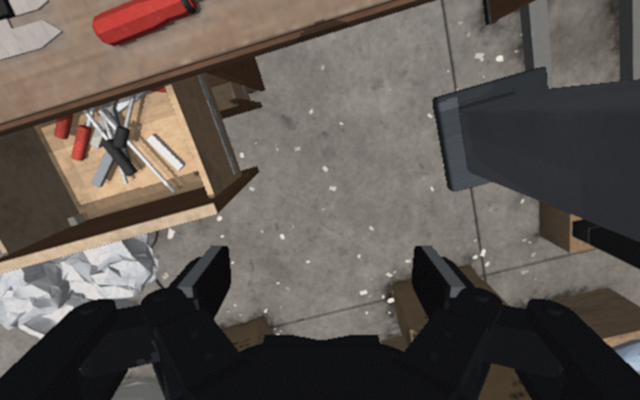

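Bead centre ≈ (505, 391) mm at yaw ≈ 1.2°; jig centre ≈ (576, 43) mm with its slot at ≈ 96.6°. All measured sizes and heights match those given. The wrist view only shows floor and drawer so far. I'm moving over the bead to look closer.

```bash
python3 -m crank '[[[0.02,0.005,0,0,1],[0.05,0.011,0,0,1],[0.085,0.019,0,0,1],[0.12,0.027,0,0,1],[0.15,0.034,0,0,1],[0.175,0.04,0,0,1],[0.19,0.043,0,0,1],[0.19,0.043,0,0,1]]]'
python3 -m crank '[[[0.02,0.005,0,0,1],[0.05,0.011,0,-3,1],[0.085,0.019,0,-7,1],[0.12,0.027,0,-11,1],[0.15,0.034,0,-14,1],[0.175,0.04,0,-17,1],[0.19,0.043,0,-17,1],[0.19,0.043,0,-17,1]]]'
cat >> h.py <<'E'
from scipy.spatial.transform import Rotation as R
def rel(x,y,z,yaw):
    s=bot.get_state(); M=R.from_rotvec(s["orientation"]).as_matrix()
    y0=np.degrees(np.arctan2(M[1,0],M[0,0]))
    print("t",round(s["time_s"],2),"pos",s["ee_pos"].round(4),"yaw",y0.round(2),"tilt",M[:,2].round(4),"F",s["force"].round(1),"gap",round(s["finger_gap"],4),"ff",round(s["finger_force"],1))
    print("rel",(M.T@(np.array([x,y,z])-s["ee_pos"])).round(4),"twist",round(y0-yaw,2))
E
python3 - <<'E'
from h import *
rel(.505,.391,.2,1.2)
C=imaging.camera_params("wrist"); p,d=imaging.snapshot("wrist"); cv2.imwrite("pics/w2.png",p); np.save("pics/w2.npy",d); np.save("pics/w2C.npy",C)
E
```

```text
time_s: 0.82
ee_pos: [0.3368, 0.4825, 0.231]
orientation: [3.11, -0.437, 0.0]
force: [-0.4, 0.6, -0.4]
finger_gap: 0.0851
finger_force: 0.0
time_s: 1.48
ee_pos: [0.5073, 0.3897, 0.2302]
orientation: [3.14, 0.028, -0.001]
force: [-0.7, 0.6, 0.8]
finger_gap: 0.0855
finger_force: 0.0
t 1.48 pos [0.5073 0.3897 0.2302] yaw 1.04 tilt [-8.0e-04 -1.6e-03 -1.0e+00] F [-0.7  0.6  0.8] gap 0.0855 ff 0.0
rel [-0.0023 -0.0014  0.0302] twist -0.16
```

View pics/w2.png

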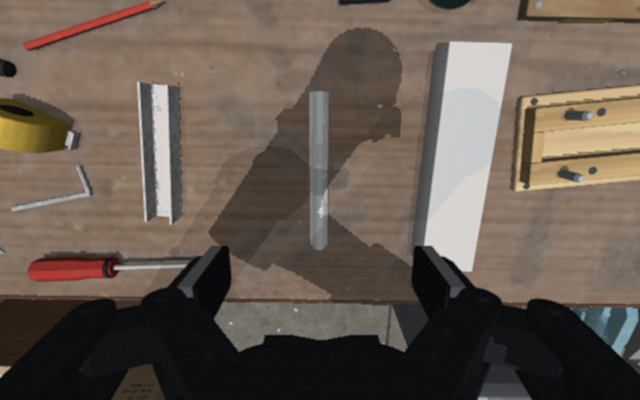

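The wrist view shows the whole bead at cols 309–328, rows 91–249, nearly centred between the fingers. The carton is at right and the jig posts at about (578,115) and (570,175). Measuring from this view.

```bash
python3 - <<'E'
from h import *
C=np.load("pics/w2C.npy",allow_pickle=True).item(); d=np.load("pics/w2.npy"); W=cloud("wrist",d,C)
p=cv2.imread("pics/w2.png")
S=W[85:255,295:345].reshape(-1,3); D=d[85:255,295:345].ravel()
S=S[(D>0)&(S[:,2]>.012)&(S[:,2]<.03)]; print(rect(S),np.percentile(S[:,2],[5,50,95]).round(4))
T=S[S[:,2]>.0165]; k=np.polyfit(T[:,0],T[:,1],1); print("yaw",np.degrees(np.arctan(k[0])), "y at .505",np.polyval(k,.505), "x range",T[:,0].min(),T[:,0].max())
print("desk",np.median(W[200:240,260:290,2]))
# colour edges per row: where height map and grey agree
g=cv2.cvtColor(p,cv2.COLOR_BGR2HSV); 
m=np.zeros((400,640),np.uint8); m[85:255,300:336]=(g[85:255,300:336,1]<40)
c=max(cv2.findContours(m,0,1)[0],key=cv2.contourArea)[:,0]
print("colour",rect(np.array([onplane("wrist",u,v,.02,C) for u,v in c])))
rel(.505,.391,.1,1.2)
E
```

```text
(array([502.3, 391.6]), array([189.3,  14.7]), 1.24) [0.0128 0.0178 0.0195]
yaw 0.7218125303843752 y at .505 0.39190767647705055 x range 0.40757262117516396 0.5967446986431426
desk -0.0010450796139055973
colour (array([503.3, 388.5]), array([190.7,  31.6]), 0.37)
t 1.53 pos [0.5062 0.3905 0.2303] yaw 1.08 tilt [-0.001  -0.0011 -1.    ] F [ 0.1  0.9 -0.6] gap 0.0851 ff 0.0
rel [-0.001  -0.0006  0.1303] twist -0.12
```

```bash
python3 -m crank '[[[0,0,0.015,0,0.6],[-0.002,0,0.04,0,0.5],[-0.003,0,0.075,0,0.5],[-0.003,0,0.11,0,0.5],[-0.003,-0.001,0.145,0,0.5],[-0.003,-0.001,0.17,0,0.5],[-0.003,-0.001,0.18,0,0.5],[-0.003,-0.001,0.18,0,0.5]]]'
python3 - <<'E'
from h import *
imaging.snapshot("top")
rel(.503,.3913,.003,1.0)
C=imaging.camera_params("wrist"); p,d=imaging.snapshot("wrist"); cv2.imwrite("pics/w3.png",p); W=cloud("wrist",d,C)
S=W[:,:][(d>0)&(W[...,2]>.012)&(W[...,2]<.03)&(abs(W[...,1]-.391)<.03)&(abs(W[...,0]-.503)<.12)]
print(rect(S),np.percentile(S[:,2],[5,50,95]).round(4))
E
```

```text
time_s: 2.2
ee_pos: [0.5005, 0.3915, 0.0482]
orientation: [3.137, 0.034, -0.006]
force: [0.2, -0.2, 0.9]
finger_gap: 0.0425
finger_force: 0.0
t 2.25 pos [0.5019 0.3923 0.0511] yaw 1.26 tilt [-5.0e-04 -1.4e-03 -1.0e+00] F [-0.2 -0.5  1.1] gap 0.0425 ff 0.0
rel [0.0011 0.001  0.0481] twist 0.26
(array([507.4, 391.7]), array([180.9,  14.8]), 0.93) [0.0127 0.0178 0.0193]
```

View pics/w3.png

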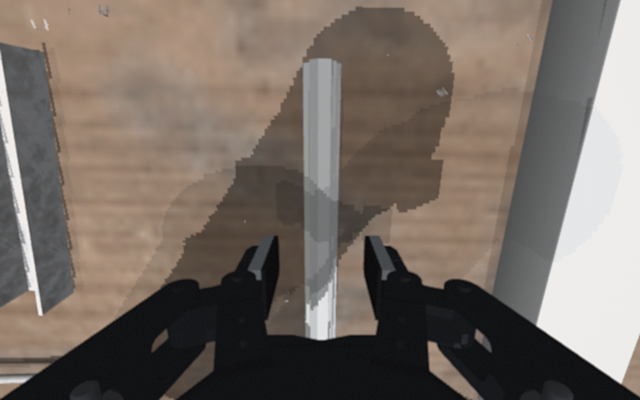

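The bead runs between the pads (inner faces at cols ~278 and ~366, bead at 304–340). Its far end at row 58 confirms the centre at x ≈ 0.503. Descending.

```bash
python3 -m crank '[[[0,0.001,0.01,0,0.4],[0.001,0.001,0.022,0,0.35],[0.001,0.001,0.034,0,0.33],[0.001,0.001,0.042,0,0.31],[0.001,0.001,0.046,0,0.3],[0.001,0.001,0.046,0,0.3],[0.001,0.001,0.046,0,0.29],[0.001,0.001,0.046,0,0.29]]]'
python3 -m crank '[[[0,0,0,0,0.28],[0,0,0,0,0.275],[0,0,0,0,0.27],[0,0,0,0,0.27]]]'
python3 -c "
from h import *
rel(.503,.3913,.003,1.0)"
```

```text
time_s: 2.97
ee_pos: [0.5038, 0.3911, 0.0057]
orientation: [-3.141, -0.033, -0.001]
force: [0.8, 0.1, -1.0]
finger_gap: 0.0247
finger_force: 0.0
time_s: 3.3
ee_pos: [0.5037, 0.3911, 0.0055]
orientation: [-3.141, -0.033, -0.0]
force: [0.5, 0.4, -0.1]
finger_gap: 0.023
finger_force: 0.1
t 3.3 pos [0.5037 0.3911 0.0055] yaw 1.2 tilt [ 2.e-04  2.e-04 -1.e+00] F [ 0.5  0.4 -0.1] gap 0.023 ff 0.1
rel [-0.0007 -0.0003  0.0025] twist 0.2
```

```bash
python3 -m crank '[[[0,0,0.002,0,0.27],[0,0,0.002,0,0.27],[0,0,0.002,0,0.262],[0,0,0.002,0,0.262]]]'
python3 -m crank '[[[0,0,0,0,0.258],[0,0,0,0,0.258],[0,0,0,0,0.258]]]'
python3 -m crank '[[[0,0,0,0,0.254],[0,0,0,0,0.254],[0,0,0,0,0.254]]]'
```

```text
time_s: 3.63
ee_pos: [0.5035, 0.391, 0.0032]
orientation: [3.141, 0.033, -0.0]
force: [0.3, 1.0, -0.2]
finger_gap: 0.0221
finger_force: 0.3
time_s: 3.88
ee_pos: [0.5036, 0.391, 0.0033]
orientation: [3.141, 0.033, -0.0]
force: [0.1, 1.3, 0.3]
finger_gap: 0.0221
finger_force: 0.3
time_s: 4.13
ee_pos: [0.5036, 0.391, 0.0033]
orientation: [3.141, 0.033, -0.0]
force: [-0.4, 0.2, 0.3]
finger_gap: 0.0217
finger_force: 2.9
```

Contact, and the pad force grows gradually with the commanded opening, so the grip can be set by how far I close.

```bash
for c in 1; do :; done
python3 -m crank '[[[0,0,0,0,0.248],[0,0,0,0,0.248],[0,0,0,0,0.248]]]'
python3 -m crank '[[[0,0,0,0,0.242],[0,0,0,0,0.242],[0,0,0,0,0.242]]]'
```

```text
time_s: 4.38
ee_pos: [0.5036, 0.391, 0.0033]
orientation: [3.141, 0.033, -0.0]
force: [-0.3, -0.5, 0.3]
finger_gap: 0.0215
finger_force: 8.3
time_s: 4.63
ee_pos: [0.5035, 0.391, 0.0033]
orientation: [3.141, 0.033, -0.0]
force: [-1.4, 0.9, 0.6]
finger_gap: 0.0207
finger_force: 14.2
```

```bash
python3 -m crank '[[[0,0,0,0,0.236],[0,0,0,0,0.232],[0,0,0,0,0.228],[0,0,0,0,0.228],[0,0,0,0,0.228]]]'
python3 -m crank '[[[0,0,-0.004,0,0.228],[0,0,-0.01,0,0.228],[0,0,-0.02,0,0.228],[0,0,-0.03,0,0.228],[0,0,-0.035,0,0.228],[0,0,-0.035,0,0.228],[0,0,-0.035,0,0.228]]]'
python3 - <<'E'
from h import *
rel(.503,.391,.15,1.2)
C=imaging.camera_params("wrist"); p,d=imaging.snapshot("wrist"); cv2.imwrite("pics/w4.png",p); W=cloud("wrist",d,C)
S=W[(d>0)&(W[...,2]>.035)&(W[...,2]<.075)&(abs(W[...,1]-.391)<.012)&(W[...,0]>.52)&(W[...,0]<.62)]
print(len(S),rect(S),np.percentile(S[:,2],[5,50,95]).round(4))
T=S[S[:,2]>np.median(S[:,2])-.003]
print("pitch slope",np.polyfit(T[:,0],T[:,2],1),"yaw",np.degrees(np.polyfit(T[:,0],T[:,1],1)[0]), T[:,0].max())
E
```

```text
time_s: 5.05
ee_pos: [0.5036, 0.391, 0.0034]
orientation: [3.141, 0.033, 0.0]
force: [-1.0, 1.0, 1.2]
finger_gap: 0.02
finger_force: 29.3
time_s: 5.63
ee_pos: [0.5037, 0.3913, 0.0389]
orientation: [-3.14, -0.033, -0.001]
force: [-0.4, 0.6, -0.8]
finger_gap: 0.0203
finger_force: 29.0
t 5.63 pos [0.5037 0.3913 0.0389] yaw 1.19 tilt [ 6.e-04  9.e-04 -1.e+00] F [-0.4  0.6 -0.8] gap 0.0203 ff 29.0
rel [-0.0007  0.0002 -0.1111] twist -0.01
8825 (array([559. , 391.8]), array([78.3, 22.1]), 1.04) [0.0385 0.0522 0.0546]
pitch slope [-0.00035209  0.0533735 ] yaw 1.0645021484828345 0.5981932630429188
```

View pics/w4.png

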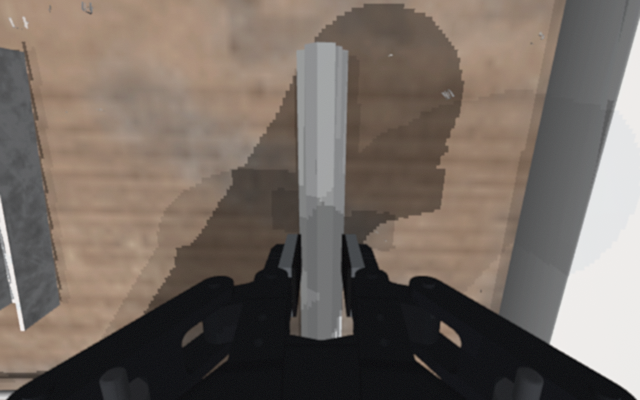

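The bead is held level at 29 N, far end at (322,45). Lifting it high, then crossing.

```bash
python3 -m crank '[[[0,0,-0.01,0,0.228],[0,0,-0.03,0,0.228],[0,0,-0.05,0,0.228],[0,0,-0.07,0,0.228],[0,0,-0.09,0,0.228],[0,0,-0.105,0,0.228],[0,0,-0.11,0,0.228],[0,0,-0.11,0,0.228]]]'
python3 -m crank '[[[0,0.01,0,0,0.228],[0,0.03,0,0,0.228],[0,0.055,0,0,0.228],[0,0.08,0,0,0.228],[0,0.105,0,0,0.228],[0,0.13,0,0,0.228],[0,0.155,0,0,0.228],[0,0.18,0,0,0.228]]]'
python3 -c "
from h import *
rel(.576,.043,.15,-83.4)"
```

```text
time_s: 6.35
ee_pos: [0.504, 0.3915, 0.1501]
orientation: [-3.139, -0.033, -0.003]
force: [0.2, -0.4, -2.3]
finger_gap: 0.0199
finger_force: 29.0
time_s: 7.02
ee_pos: [0.5064, 0.209, 0.1465]
orientation: [3.14, 0.033, -0.004]
force: [0.2, 0.4, -0.6]
finger_gap: 0.0201
finger_force: 29.0
t 7.02 pos [0.5064 0.209  0.1465] yaw 1.2 tilt [-0.0023 -0.0016 -1.    ] F [ 0.2  0.4 -0.6] gap 0.0201 ff 29.0
rel [ 0.0661  0.1674 -0.0034] twist 84.6
```

```bash
python3 -m crank '[[[0.008,0.02,0,0,0.228],[0.018,0.045,-0.001,2,0.228],[0.028,0.07,-0.002,6,0.228],[0.04,0.1,-0.003,11,0.228],[0.05,0.125,-0.003,16,0.228],[0.06,0.145,-0.003,21,0.228],[0.066,0.16,-0.003,26,0.228],[0.068,0.167,-0.003,30,0.228]]]'
python3 -m crank '[[[0,0,0,5,0.228],[0,0,0,11,0.228],[0,0,0,17,0.228],[0,0,0,23,0.228],[0,0,0,29,0.228],[0,0,0,35,0.228],[0,0,0,40,0.228],[0,0,0,44,0.228]]]'
python3 -m crank '[[[0,0,0,4,0.228],[0,0,0,7,0.228],[0,0,0,9,0.228],[0,0,0,10,0.228],[0,0,0,10.6,0.228],[0,0,0,10.6,0.228]]]'
python3 - <<'E'
from h import *
rel(.576,.043,.15,-83.4)
C=imaging.camera_params("wrist"); p,d=imaging.snapshot("wrist"); cv2.imwrite("pics/w5.png",p); np.save("pics/w5.npy",d); np.save("pics/w5C.npy",C)
p,d=imaging.snapshot("top"); cv2.imwrite("pics/top5.png",p); np.save("pics/top5.npy",d)
E
```

```text
time_s: 7.68
ee_pos: [0.5784, 0.0429, 0.1492]
orientation: [3.038, -0.791, -0.004]
force: [-0.3, 0.3, -0.2]
finger_gap: 0.0199
finger_force: 29.0
time_s: 8.35
ee_pos: [0.5778, 0.0449, 0.1494]
orientation: [2.522, -1.869, -0.003]
force: [0.6, 0.4, -1.4]
finger_gap: 0.0201
finger_force: 29.0
time_s: 8.85
ee_pos: [0.5784, 0.0452, 0.1505]
orientation: [2.345, -2.089, -0.001]
force: [0.2, 0.0, -1.3]
finger_gap: 0.0205
finger_force: 29.0
t 8.85 pos [0.5784 0.0452 0.1505] yaw -83.41 tilt [-1.3e-03 -5.0e-04 -1.0e+00] F [ 0.2  0.  -1.3] gap 0.0205 ff 29.0
rel [0.0019 0.0026 0.0005] twist -0.01
```

View pics/w5.png

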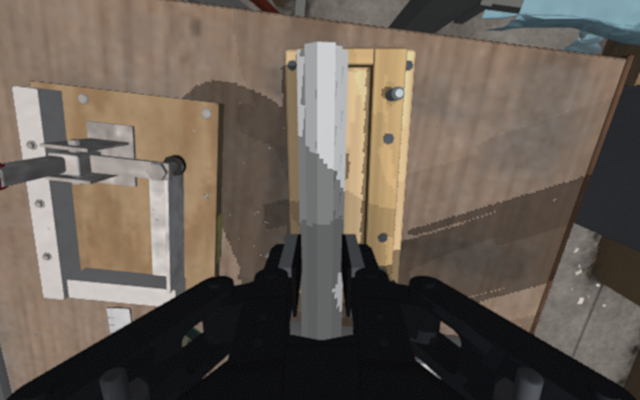

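The wrist view shows the jig about 25 mm to the right of the bead: its corner holes at (292,65) and (409,65) are centred on col 350, against 325 for the bead. My first jig rectangle (116 mm instead of 74 mm across the posts) took in the clamp next to it. Re-measuring with size checks.

```bash
python3 - <<'E'
from h import *
d=np.load("pics/top1.npy"); p=cv2.imread("pics/top1.png"); W=cloud("top",d)
g=cv2.cvtColor(p,cv2.COLOR_BGR2HSV)
# board/cheeks: yellow wood
m=np.zeros((400,640),np.uint8); s=np.s_[158:220,366:474]
m[s]=((g[s][...,0]>15)&(g[s][...,0]<32)&(g[s][...,1]>70)&(g[s][...,2]>140))
m=cv2.morphologyEx(m,cv2.MORPH_CLOSE,np.ones((5,5)))
c=max(cv2.findContours(m,0,1)[0],key=cv2.contourArea)
q=np.zeros_like(m); cv2.drawContours(q,[c],-1,1,-1)
print(cv2.boundingRect(c))
for z in (.012,.02,.032): print("outline on z",z,rect(np.array([onplane("top",u,v,z) for u,v in c[:,0]])))
ok=(d>0)&(q>0); A=W[ok]
print("all",rect(A)); ch=A[(A[:,2]>.027)&(A[:,2]<.038)]; print("cheek",len(ch),rect(ch))
k=(ok&(W[...,2]>.046)).astype(np.uint8)
n,L,st,ce=cv2.connectedComponentsWithStats(k)
for i in range(1,n): S=W[L==i]; print("post",len(S),S.mean(0).round(4),ce[i].round(1))
C=np.load("pics/w5C.npy",allow_pickle=True).item(); d=np.load("pics/w5.npy"); X=cloud("wrist",d,C)
for u,v in [(292,65),(409,65)]: print("hole",onplane("wrist",u,v,.012,C).round(4))
for u,v in [(397,93)]: print("posttop",X[v,u],onplane("wrist",u,v,.06,C).round(4))
# slot floor strip edges at z .032: right wall ~col 372 row 70..230
for u,v in [(373,60),(366,230)]: print("wall",onplane("wrist",u,v,.032,C).round(4))
E
```

```text
(372, 162, 94, 53)
outline on z 0.012 (array([555.2,  39.8]), array([113.5, 242.5]), 6.64)
outline on z 0.02 (array([554.2,  41.5]), array([112.7, 240.8]), 6.64)
outline on z 0.032 (array([552.6,  44.1]), array([111.6, 238.4]), 6.64)
all (array([556.4,  36.7]), array([113.2, 245.6]), 6.71)
cheek 1740 (array([556.8,  40.7]), array([ 86.7, 231. ]), 6.51)
post 16 [ 0.5967 -0.0336  0.0567] [450.4 169. ]
post 16 [0.5785 0.1249 0.0562] [389.1 176.9]
post 16 [ 0.5336 -0.0404  0.0559] [454.1 193.3]
post 13 [0.5151 0.1179 0.0561] [392.6 201.4]
hole [ 0.6154 -0.058   0.012 ]
hole [ 0.5166 -0.0694  0.012 ]
posttop [ 0.53308686 -0.04229462  0.05717007] [ 0.5337 -0.0421  0.06  ]
wall [ 0.5505 -0.0664  0.032 ]
wall [0.5339 0.0757 0.032 ]
```

```bash
python3 - <<'E'
import cv2
t=cv2.imread("pics/top5.png")[120:260,340:490]; a=cv2.imread("pics/top1.png")[120:260,340:490]
o=cv2.hconcat([a,t]); cv2.imwrite("pics/t5c.png",cv2.resize(o,None,fx=2.6,fy=2.6,interpolation=cv2.INTER_CUBIC))
E
```

```text
(no output)
```

View pics/t5c.png

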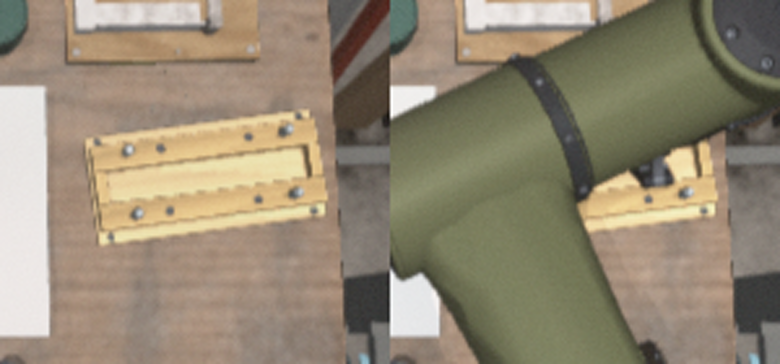

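The left crop shows all four posts clearly. In the right crop, taken with the arm in place, the arm hides the bead. The posts measure 159.6 × 63.5 mm apart against 160 × 64, so the slot centre is (0.5555, 0.0415) at yaw −83.5°. Correcting while high.

```bash
python3 -m crank '[[[0,0.004,0,0,0.228],[0.001,0.009,0,0,0.228],[0.001,0.015,0,0,0.228],[0.001,0.02,0,0,0.228],[0.001,0.023,0,0,0.228],[0.001,0.023,0,0,0.228],[0.001,0.023,0,0,0.228],[0.001,0.023,0,0,0.228]]]'
cat > m.py <<'E'
from h import *
import sys
n=sys.argv[1]
s=bot.get_state(); C=imaging.camera_params("wrist"); p,d=imaging.snapshot("wrist"); cv2.imwrite(f"pics/{n}.png",p); W=cloud("wrist",d,C)
rel(.5555,.0415,s["ee_pos"][2],-83.5)
M=R.from_rotvec(s["orientation"]).as_matrix(); T=(W-s["ee_pos"])@M  # tool frame
B=T[(d>0)&(abs(T[...,1])<.02)&(T[...,0]>.025)&(T[...,0]<.11)&(T[...,2]>-.022)&(T[...,2]<-.01)]
if len(B): print("bead tool frame: tip",np.percentile(B[:,0],99.7).round(4),"top z",np.median(B[:,2]).round(4),"slope",np.polyfit(B[:,0],B[:,2],1)[0].round(4),"mid y",B[:,1].min().round(4),B[:,1].max().round(4),"yaw",np.degrees(np.polyfit(B[:,0],B[:,1],1)[0]).round(2))
k=((d>0)&(W[...,2]>.046)&(W[...,2]<.066)&(abs(T[...,1])>.022)&(abs(T[...,1])<.045)&(T[...,0]>.05)&(T[...,0]<.11)).astype(np.uint8)
N,L,st,ce=cv2.connectedComponentsWithStats(k)
for i in range(1,N):
    if st[i,4]>8: print("post world",W[L==i].mean(0).round(4),"tool",T[L==i].mean(0).round(4),"y-range",T[L==i][:,1].min().round(4),T[L==i][:,1].max().round(4),"px",ce[i].round(0))
E
python3 m.py w6
```

```text
time_s: 9.62
ee_pos: [0.5562, 0.0419, 0.1514]
orientation: [-2.346, 2.09, -0.0]
force: [-0.3, 0.6, -0.5]
finger_gap: 0.02
finger_force: 29.0
t 9.67 pos [0.5562 0.0419 0.1513] yaw -83.4 tilt [ 1.e-04 -1.e-04 -1.e+00] F [ 0.3  0.4 -0. ] gap 0.02 ff 29.0
rel [ 0.0004  0.0007 -0.0001] twist 0.1
bead tool frame: tip 0.0937 top z -0.0145 slope 0.0003 mid y -0.0072 0.007 yaw 0.09
post world [ 0.5945 -0.0347  0.0567] tool [ 0.0806 -0.0292  0.0947] y-range -0.0347 -0.0248 px [282.  95.]
post world [ 0.5324 -0.042   0.0567] tool [0.0806 0.0333 0.0947] y-range 0.0291 0.0387 px [367.  95.]
```

View pics/w6.png

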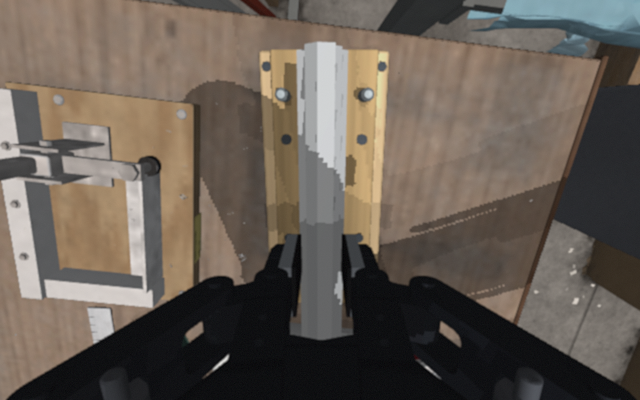

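The bead is now between the post rows: posts at (282,95) and (367,95), bead at 303–347. In the tool frame the posts' middle is 2 mm to +y and 0.6 mm to +x. Trimming while descending to just above the posts.

```bash
python3 -m crank '[[[0,0.001,0.005,0,0.228],[0.001,0.0015,0.02,0,0.228],[0.001,0.0015,0.038,0,0.228],[0.001,0.0015,0.055,0,0.228],[0.001,0.0015,0.064,0,0.228],[0.001,0.0015,0.067,0,0.228],[0.001,0.0015,0.067,0,0.228],[0.001,0.0015,0.067,0,0.228]]]'; python3 m.py w7
```

```text
time_s: 10.33
ee_pos: [0.5552, 0.0407, 0.0852]
orientation: [-2.345, 2.089, -0.002]
force: [-0.1, 0.2, 0.6]
finger_gap: 0.0203
finger_force: 29.0
t 10.38 pos [0.5554 0.0408 0.0855] yaw -83.39 tilt [ 1.7e-03  1.0e-04 -1.0e+00] F [ 0.3 -0.5 -0.7] gap 0.0203 ff 29.0
rel [-0.0007 -0.0002  0.0004] twist 0.11
bead tool frame: tip 0.0937 top z -0.0145 slope 0.0008 mid y -0.0072 0.0063 yaw 0.11
post world [ 0.5944 -0.0349  0.0564] tool [ 0.0797 -0.0302  0.0288] y-range -0.0356 -0.0261 px [265.  90.]
post world [ 0.5327 -0.042   0.0565] tool [0.0795 0.0319 0.0287] y-range 0.0278 0.0377 px [383.  90.]
```

```bash
python3 -m crank '[[[0,0.0005,0.005,0,0.228],[0.0005,0.0005,0.013,0,0.228],[0.0005,0.0005,0.022,0,0.228],[0.0005,0.0005,0.031,0,0.228],[0.0005,0.0005,0.037,0,0.228],[0.0005,0.0005,0.04,0,0.228],[0.0005,0.0005,0.04,0,0.228],[0.0005,0.0005,0.04,0,0.228]]]'; python3 -m crank '[[[0,0,0,0,0.228],[0,0,0,0,0.228],[0,0,0,0,0.228],[0,0,0,0,0.228]]]'; python3 m.py w8
python3 - <<'E'
from h import *
p,d=imaging.snapshot("side"); q=cv2.resize(p[225:335,270:385],None,fx=3.4,fy=3.4,interpolation=cv2.INTER_CUBIC); w=cv2.imread("pics/w8.png")
w=cv2.resize(w[:,130:510],(355,374)); cv2.imwrite("pics/f8.png",cv2.hconcat([q,w]))
E
```

```text
time_s: 11.05
ee_pos: [0.5543, 0.0401, 0.0443]
orientation: [2.345, -2.09, 0.0]
force: [0.1, -0.1, -0.2]
finger_gap: 0.0201
finger_force: 29.0
time_s: 11.38
ee_pos: [0.5544, 0.0402, 0.0446]
orientation: [-2.345, 2.09, -0.0]
force: [0.8, -0.3, -1.1]
finger_gap: 0.0198
finger_force: 29.0
t 11.43 pos [0.5544 0.0402 0.0446] yaw -83.4 tilt [ 4.e-04  0.e+00 -1.e+00] F [ 1.4  0.7 -1. ] gap 0.0201 ff 29.0
rel [-0.0012 -0.0013 -0.0001] twist 0.1
bead tool frame: tip 0.0937 top z -0.0145 slope 0.0 mid y -0.0072 0.0067 yaw 0.1
post world [ 0.5942 -0.0349  0.0562] tool [ 0.0792 -0.0309 -0.0115] y-range -0.0367 -0.0269 px [245.  84.]
post world [ 0.5331 -0.0419  0.0562] tool [ 0.0792  0.0307 -0.0116] y-range 0.0267 0.0366 px [399.  84.]
```

View pics/f8.png

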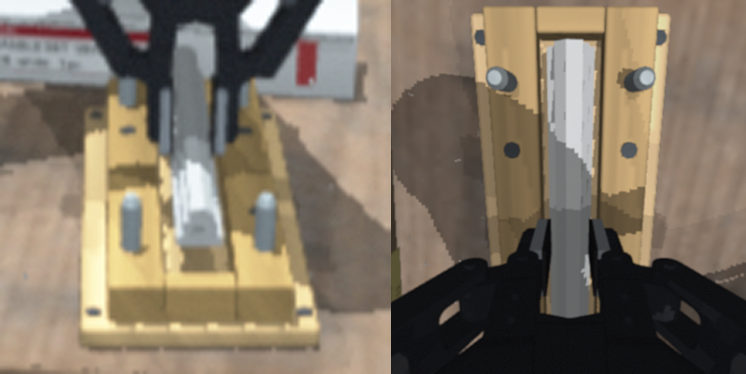

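The side crop and wrist view show the bead level over the slot, centred between the posts with a visible gap below. The wrist-frame post middle is within 0.1 mm of the bead across, and about 0.5 mm along. I'll trim it up by 0.7 mm, settle and hand in.

```bash
python3 -m crank '[[[0,0,-0.0007,0,0.228],[0,0,-0.0007,0,0.228],[0,0,-0.0007,0,0.228],[0,0,-0.0007,0,0.228],[0,0,-0.0007,0,0.228],[0,0,-0.0007,0,0.228]]]'; python3 -c "
from h import *
rel(.5544,.0402,.0453,-83.4); print(bot.sign_off())"
```

```text
time_s: 11.98
ee_pos: [0.5543, 0.0402, 0.045]
orientation: [2.346, -2.09, 0.0]
force: [0.5, -0.2, -1.7]
finger_gap: 0.0199
finger_force: 29.0
t 11.98 pos [0.5543 0.0402 0.045 ] yaw -83.4 tilt [ 0.e+00 -1.e-04 -1.e+00] F [ 0.5 -0.2 -1.7] gap 0.0199 ff 29.0
rel [-0.     -0.0001 -0.0003] twist -0.0
the job is handed in; nothing more can be done
None
```

The job is handed in at 12.0 s: the gripper holds the bead level at 29 N per side, about 10 mm above the slot and centred between the posts to within about 1 mm, and I saw no sign of contact with anything else.

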